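# Clamp the insert and jack up the tilting plate

## Robot

A 6-joint arm with a two-finger parallel gripper is mounted at the origin on a cart in front of the work surface, level with it; the furniture and walls round the work are solid. World frame = base frame: x ahead of the robot, y to its left, z up, the work surface at z = 0. Lengths are in mm, angles in rad, forces in N, time in s.
With the tool pointing down it reaches from about 350 to 875 mm from the base axis. Payload 4.2 kg.
Tool frame: the origin (TCP) lies midway between the tips of the shut fingers; the grasp point (between the pads) lies 19 mm behind it; z points along the fingers, y is the direction in which the jaws open and shut (so a half turn about z gives the same grasp; the last joint's range is limited). The gripper opens to 85 mm and grips with 20 to 120 N. Pads are 22 mm wide; open, the fingers measure 114 mm over their backs; the gripper's body (76 mm by 85 mm) begins 54 mm behind the grasp point. The pads swing forward as they close: fully open they stand 13 mm farther back than shut.
Start: joints at [-0.995, 0.385, 0.008, 0, -1.194, -0.259], TCP at [194.72, -593.872, 231.312] pointing down, gripper open.
Joint ranges: [-3.14, 3.14], [-1.21, 2.06], [-1.07, 1.41], [-3.16, 2.05], [-2.99, -0.16], [-3.1, 3.1]. Speed limits (rad/s): [2.79, 2.79, 3.14, 3.14, 3.14, 3.14].

## Interface

Orientations are given as a unit quaternion [x, y, z, w].
In Python, from bench import arm gives the robot as it stands.
- The arm moves only by the tool servo_tool, never from a script. Its argument "rows" is a list of rows, each an object of numbers: "fingers": the finger opening in cm, from 0 to 8.54; "x", "y", "z": the shift along the tool's x, y, z in cm; "turn": the turn about the tool's z in degrees. A call has 1 to 10 rows; each row shifts and turns the commanded pose from where the row before left it, along the tool's axes as they then stand; what a row does not reach is not made up. A row lasts 1/12 s, in which the tool goes at most 41.7 mm and 7.16 degrees, less where a joint would pass 70% of its speed; a pose out of reach is approached as far as the arm can. A call is refused whole if a number of a shift passes 4.17 or a number of a turn 7.16, either way. A call with a gripper value outside its range is refused whole. The fingers move at their own pace and stop on an object; the grip force is fixed at half the most. Time passes only in rows, so rows that do not move let the fingers close. It gives the time, the measured TCP pose, the force and the opening at its end, in the units of the state.
- arm.read_state(): the state, without advancing time (a new reading comes with each control period).
- arm.get_image(name): name is "side" or "top"; returns (picture, depth): 400x640x3 uint8, red, green, blue; 400x640 float32, mm along the optical axis (not along the pixel's ray), 0 where there is no reading.
- arm.camera_model(name): a dict with "fx", "fy", "cx", "cy" (pixels), "pose" (4x4, takes a point from camera to world coordinates). Camera axes: x right, y down, z forward; pixel columns grow to the right and rows downward; lengths in mm; the calibration is good to about 2 mm. A picture is of the moment at which its call begins. camera_model takes no time and is no camera call.
- arm.job_done(): hands the job in, once; it reports no verdict.
The state is a dict: "clock": time; "joints": joint angles; "joint_vel": joint speeds; "joint_efforts": joint torques, N m; "position": TCP position; "ee_rot": TCP orientation; "contact_force": force on the tool from outside, world axes, zero at the start; "wrist_torque": the same for the moment, N m; "gripper_width": finger opening in mm.
Only numpy, scipy, OpenCV 4.12 (cv2) and the standard library are available. Lean on these libraries where they do the work, as an engineer would, in place of code of your own. Each camera call takes 0.05 s, during which the arm holds its last target.

## Task

The steel insert is already loaded on the tilting plate. First swing the red-handled clamp bar all the way down onto the insert; then set the red lever jack on the bench with its saddle centred under the lift point, the yellow-and-red dot on the plate's lug. Press the jack's black handle fully down so that the jack raises the plate, and finish while still holding the handle down, since it springs back when let go; leave the other things on the bench where they are.

Things in the scene. Friction and masses are not known exactly. Their poses are not given: they have to be found in the camera images.
- clamp_bar (a joint): dark steel clamp bar on the tilting plate, hinged at the plate's hinge end; 0 rad = lying level on the insert (closed), grows as it stands up (open). Starts open by 0.8 to 1.1 rad. Its stiff hinge stays where it is left; about 1.5 N at its handle moves it
- clamp_grip (a point): centre of the clamp bar's red cross handle, a round bar 44 mm long and 14 mm thick parallel to the clamp's hinge, 110 mm from that hinge; when closed it is about 115 mm over the bench
- clamp_hinge (a point): centre of the clamp bar's hinge, 112 mm over the bench; its y axis is the hinge line. The closed clamp bar points from here along its -x, towards the lift lug
- insert_centre (a point): centre of the grey steel insert (28 x 50 x 28 mm, two bores) lying between low rails on the tilting plate; it stays there
- tilt_plate: tilting steel plate (about 150 x 96 x 14 mm, its top 76 mm over the bench) with a lug at its free end, hinged on a fixed blue base (150 x 100 mm) and resting level; origin in the middle of its hinge, 69 mm over the bench; its -x axis points to the lug, y is the hinge line. It tips up freely when the lug is lifted
- lift_point (a point): lift point: centre of the round pad (36 mm across) on the underside of the lug at the plate's free end, 62 mm over the bench at rest and about 85 mm when the jack is fully pressed, 170 mm from the plate's hinge. The lug is 44 mm long and 40 mm wide, 13 mm thick, with a yellow disc and a red dot on top right above this point. The blue base begins 47 mm from it. Own axes: x level towards the plate's hinge, z up
- jack_grip (a point): centre of the jack's red grip block with a black rubber band, 40 mm wide (its y) x 50 mm long (its x), 11 to 79 mm over the bench; this point lies 45 mm over the jack's underside. Its x axis points along the jack from handle to saddle, z up. Loose lever jack, about 0.9 kg, balanced within 25 mm of the block; its base plate is 285 x 62 mm and 11 mm thick, reaching 100 mm ahead of and 185 mm behind this point
- saddle_top (a point): centre of the top face of the jack's round steel saddle (36 mm across), 75 mm ahead of the grip block's centre along the jack's x; 50 mm over the bench when lowered (12 mm below the lift point at rest), 86 mm when the handle is fully down
- jack_saddle: the jack's saddle, which rises straight up 72 mm per rad of handle travel; it sinks again if the handle is let go
- pump_handle (a joint): the jack's handle; 0 rad = sprung up (29 degrees above level), 0.5 rad = fully down against its stop, level. No ratchet: a spring and the load push it back up; about 7 N down on its cross bar holds it fully down under the plate
- handle_grip (a point): centre of the black cross bar at the end of the jack's handle, a round bar 56 mm long (along the jack's y) and 18 mm thick, 115 mm from the handle's hinge; 115 mm over the bench when up, 60 mm when fully down
- handle_bar: the same black cross bar (origin at its centre)
- handle_hinge (a point): the jack handle's hinge, 45 mm behind the grip block's centre along the jack's x and 60 mm over the jack's underside; its y axis is the hinge line
- v_block: bystander: steel V-block 48 x 44 x 36 mm, origin under its centre
- guide_bush: bystander: flanged steel guide bush 40 mm across, 35 mm high, origin under its centre
- tape_roll: bystander: roll of tan tape 100 mm across, 25 mm high, origin under its centre
Mind the look-alikes: they are no part of the job. Leave any pink look-alike of the part that bears insert_centre alone.

How it is judged (in metres and radians):
On the way, in this order (a step that is already met when the one before it is completed fails the run):
1. the clamp bar is down on the insert (value of joint clamp_bar below 0.06 rad), for 0.2 s.
2. the jack stands on the bench with its saddle under the lift point, the plate still at rest (horizontal distance between saddle_top and lift_point below 0.01 m and height (world z) of jack_grip below 0.048 m and angle between jack_grip's own z axis and vertical below 0.04 rad and height (world z) of lift_point below 0.065 m), for 0.2 s.
3. the handle is pressed down and the jack has raised the plate (value of joint pump_handle above 0.45 rad and height (world z) of lift_point above 0.08 m), for 0.3 s.
At the end, for the whole second after the job is handed in: The hand still presses the black bar, handle over 0.45 of 0.5 rad; the saddle, within 13 mm of the lift point from above, carries the plate with the lift point over 80 mm up and no hand on the plate or clamp; jack flat on the bench; clamp bar under 0.06 rad, insert between its rails (all of step 3 and contact force between any of the fingers, the arm and handle_bar above 1.5 N and contact force between jack_saddle and tilt_plate above 1 N and contact force between each of the arm, the fingers and tilt_plate below 0.5 N and horizontal distance between saddle_top and lift_point below 0.013 m and angle between jack_grip's own z axis and vertical below 0.05 rad and height (world z) of jack_grip below 0.049 m and value of joint clamp_bar below 0.06 rad and distance between insert_centre and clamp_hinge below 0.072 m); the arm keeps its last pose, push and grip.
It fails at once if the plate is raised while the clamp bar is not down (height (world z) of lift_point above 0.067 m and value of joint clamp_bar above 0.12 rad).
It fails at once if a bystander is disturbed (moved more than 25 mm) (distance of any of v_block, guide_bush, tape_roll from where it was at the start of the episode above 0.025 m).
It also fails if it takes over 61 s, if anything falls off the work surface, if the arm or the gripper's body presses on something with over 40 N, if the wrist force passes 120 N, or if a joint passes its speed limit or range.

## Working session

There is one attempt and no reset: what is moved stays moved. The work goes in short steps, Python scripts to look and compute and a tool call to move; the robot and the scene stay as the last step left them, time stands still between calls to the robot, and variables do not carry over. Pictures are saved under pics/ and viewed, and the job is handed in when it is done.

Besides the shell and the picture viewer there is one more tool, called after "Emit:" by a JSON object that holds its "op" and its "data". servo_tool: Moves the arm, as the interface text tells. Its arguments: {"type":"object","properties":{"rows":{"type":"array","items":{"type":"object","properties":{"fingers":{"type":"number"},"x":{"type":"number"},"y":{"type":"number"},"z":{"type":"number"},"turn":{"type":"number"}}}}},"required":["rows"]}

```bash
mkdir -p pics; ls; python3 - <<'E'
from bench import arm
import cv2,numpy as np
s=arm.read_state();print({k:np.round(v,3).tolist() for k,v in s.items()})
for n in("top","side"):
    p,d=arm.get_image(n);cv2.imwrite(f"pics/{n}0.png",p[:,:,::-1]);np.save(f"pics/{n}0d.npy",d)
    m=arm.camera_model(n);print(n,{k:np.round(v,3).tolist() for k,v in m.items()})
E
```

```text
pics
{'clock': 0.0, 'joints': [-0.995, 0.386, 0.007, -0.0, -1.194, -0.259], 'joint_vel': [0.0, 0.0, -0.0, -0.002, 0.002, -0.0], 'joint_efforts': [0.001, -39.229, 18.84, 4.186, -0.005, -0.0], 'position': [194.525, -593.332, 230.195], 'ee_rot': [-0.158, 0.987, 0.001, -0.0], 'contact_force': [-0.19, 0.375, 0.027], 'wrist_torque': [-0.034, -0.03, 0.003], 'gripper_width': 85.497}
top {'fx': 438.956, 'fy': 438.956, 'cx': 314.902, 'cy': 195.334, 'pose': [[0.015, -0.997, 0.078, 453.794], [-1.0, -0.016, -0.0, -115.706], [0.002, -0.078, -0.997, 1545.517], [0.0, 0.0, 0.0, 1.0]]}
side {'fx': 369.873, 'fy': 369.873, 'cx': 318.794, 'cy': 200.929, 'pose': [[0.999, 0.008, -0.054, 619.84], [0.05, -0.536, 0.843, -973.0], [-0.022, -0.844, -0.536, 648.235], [0.0, 0.0, 0.0, 1.0]]}
```

View pics/top0.png

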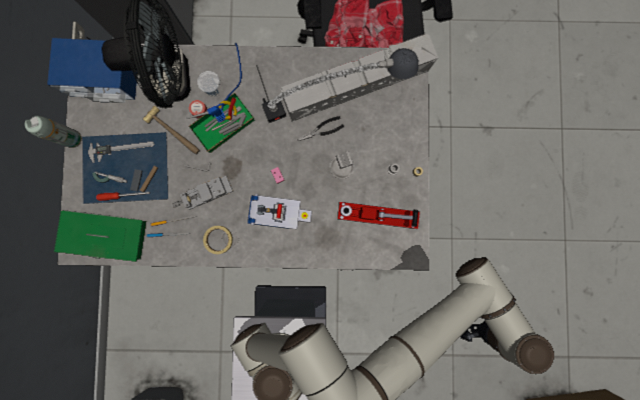

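View pics/side0.png

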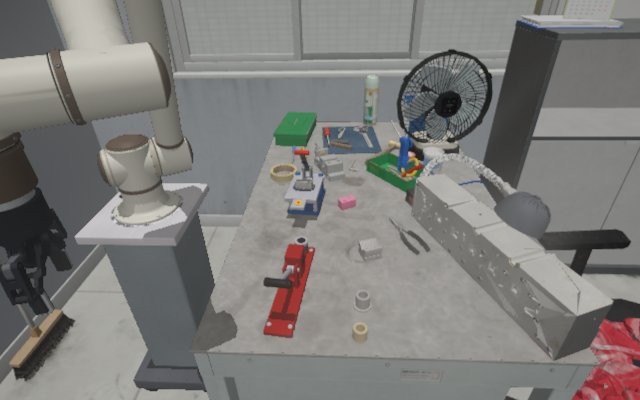

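```bash
python3 - <<'E'
import cv2
a=cv2.imread("pics/top0.png")[160:260,225:435];cv2.imwrite("pics/tc.png",cv2.resize(a,None,fx=3.8,fy=3.8,interpolation=cv2.INTER_CUBIC))
a=cv2.imread("pics/side0.png")[140:340,250:390];cv2.imwrite("pics/sc.png",cv2.resize(a,None,fx=3,fy=3,interpolation=cv2.INTER_CUBIC))
E
```

```text
(no output)
```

View pics/tc.png

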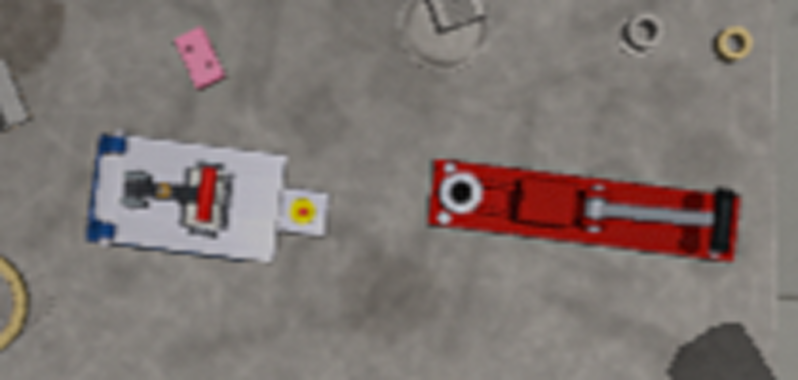

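View pics/sc.png

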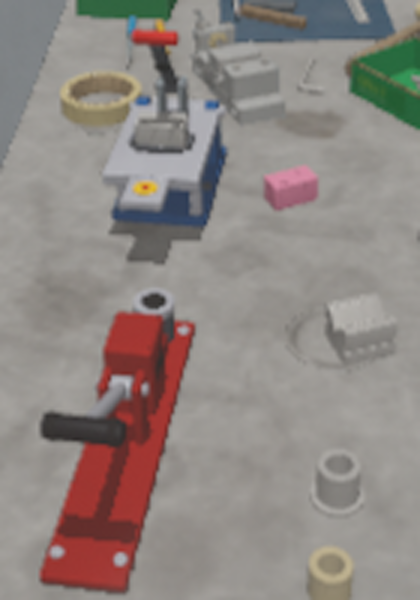

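```bash
cat > h.py <<'E'
import cv2,numpy as np
from bench import arm
def ray(n,u,v):
    m=arm.camera_model(n);P=np.array(m["pose"]);d=P[:3,:3]@np.array([(u-m["cx"])/m["fx"],(v-m["cy"])/m["fy"],1.]);return P[:3,3],d
def onz(n,u,v,z):
    o,d=ray(n,u,v);return o+d*(z-o[2])/d[2]
def tri(u1,u2):
    o1,d1=ray("top",*u1);o2,d2=ray("side",*u2)
    t=np.linalg.lstsq(np.c_[d1,-d2],o2-o1,rcond=None)[0];a=o1+d1*t[0];b=o2+d2*t[1];return (a+b)/2,np.linalg.norm(a-b)
def blobs(img,kind,roi,amin=4):
    h=cv2.cvtColor(img,cv2.COLOR_BGR2HSV);H,S,V=cv2.split(h)
    if kind=="red":m=((H<7)|(H>173))&(S>150)&(V>70)
    if kind=="yel":m=(H>20)&(H<36)&(S>130)&(V>120)
    if kind=="yr":m=((H<36)|(H>173))&(S>110)&(V>100)
    if kind=="blk":m=(V<45)
    if kind=="wht":m=(S<40)&(V>170)
    z=np.zeros_like(m);u0,v0,u1,v1=roi;z[v0:v1,u0:u1]=1
    n,l,st,c=cv2.connectedComponentsWithStats((m&z).astype(np.uint8))
    return [(c[i].round(2).tolist(),st[i].tolist(),cv2.minAreaRect(np.argwhere(l==i)[:,::-1].astype(np.float32))) for i in range(1,n) if st[i,4]>=amin]
E
python3 - <<'E'
from h import *
t=cv2.imread("pics/top0.png");s=cv2.imread("pics/side0.png")
for nm,im,k,r in[("top",t,"yr",(297,205,315,225)),("top",t,"red",(250,190,297,235)),("top",t,"red",(330,195,425,235)),("top",t,"blk",(330,195,425,235)),("side",s,"yr",(285,195,315,215)),("side",s,"red",(285,140,315,165)),("side",s,"blk",(255,225,315,300)),("side",s,"red",(255,235,320,340))]:
    print(nm,k);[print("  ",b) for b in blobs(im,k,r)]
E
```

```text
top yr
   ([304.08, 215.03], [301, 212, 7, 7, 36], ((304.0, 215.0), (5.656853675842285, 5.656853675842285), 45.0))
top red
   ([278.79, 210.44], [277, 204, 5, 14, 52], ((278.69232177734375, 210.46156311035156), (3.7210419178009033, 13.395750999450684), 7.125016689300537))
top red
   ([339.39, 209.71], [338, 202, 4, 17, 41], ((339.5, 210.0), (16.0, 3.0), 90.0))
   ([377.36, 214.9], [343, 203, 70, 25, 873], ((378.021240234375, 214.70260620117188), (68.4679946899414, 17.08646011352539), 7.016501426696777))
   ([417.12, 221.42], [414, 212, 5, 17, 26], ((416.75677490234375, 219.95944213867188), (3.1235806941986084, 16.111101150512695), 9.462323188781738))
top blk
   ([345.72, 210.11], [344, 208, 5, 5, 18], ((345.75, 210.25), (4.242640495300293, 3.535533905029297), 45.0))
   ([414.56, 217.54], [412, 210, 6, 16, 70], ((414.5414123535156, 217.5034637451172), (4.152274131774902, 15.363415718078613), 4.763641834259033))
   ([360.0, 214.5], [360, 212, 1, 6, 6], ((360.0, 214.5), (5.0, 0.0), -90.0))
side yr
   ([297.92, 202.32], [295, 201, 7, 4, 25], ((298.0, 202.5), (3.0, 6.0), 90.0))
side red
   ([301.83, 152.26], [295, 150, 14, 5, 53], ((301.5, 152.0), (4.0, 13.0), 90.0))
side blk
side red
   ([296.86, 275.18], [283, 245, 31, 74, 929], ((292.4117736816406, 280.3529357910156), (26.19384765625, 71.79054260253906), 14.03624439239502))
   ([279.48, 300.46], [270, 288, 19, 28, 271], ((279.1500244140625, 302.0500183105469), (10.435516357421875, 30.357866287231445), 18.434946060180664))
   ([278.89, 326.93], [264, 317, 31, 19, 373], ((279.0047607421875, 326.4605712890625), (28.952287673950195, 16.402324676513672), 6.842773914337158))
```

```bash
python3 - <<'E'
from h import *
L=onz("top",304.08,215.03,75);print("lift",L,tri((304.08,215.03),(297.92,202.32)))
print("clamp red",tri((278.79,210.44),(301.83,152.26)))
S=onz("top",345.72,210.11,50);B=onz("top",414.56,217.54,117)
print("saddle",S,"bar",B,tri((414.56,217.54),(277.5,282.7)))
d=S-B;print("jack dir from saddle-bar",d, np.degrees(np.arctan2(d[1],d[0])), np.hypot(*d[:2]),"exp 220.6")
# red base union rect
t=cv2.imread("pics/top0.png");h=cv2.cvtColor(t,cv2.COLOR_BGR2HSV);m=(((h[...,0]<7)|(h[...,0]>173))&(h[...,1]>150)&(h[...,2]>60));m[:195]=0;m[235:]=0;m[:,:330]=0;m[:,425:]=0
p=np.argwhere(m)[:,::-1].astype(np.float32);r=cv2.minAreaRect(p);print(r)
bx=np.array([onz("top",*c,11) for c in cv2.boxPoints(r)]);print(bx.round(1))
# grip block red top: brighter area; rods
# plate white
mm=(h[...,1]<40)&(h[...,2]>175);z=np.zeros_like(mm);z[188:235,245:300]=1
p=np.argwhere(mm&z)[:,::-1].astype(np.float32);r=cv2.minAreaRect(p);print(r);print(np.array([onz("top",*c,76) for c in cv2.boxPoints(r)]).round(1))
d=np.load("pics/top0d.npy");print(d[210,275:283],d[215,360:376])
for (u,v) in[(366,213),(368,214),(370,213),(279,207),(279,214)]:
    o,dd=ray("top",u,v);print(u,v,o+dd*d[v,u])
E
```

```text
lift [502.32148483 -81.22286017  75.        ] (array([502.37613354, -81.23305475,  76.02188709]), np.float64(0.1787578156461612))
clamp red (array([511.95466732,  -6.14984084, 198.54569986]), np.float64(1.6783550511916157))
saddle [ 522.10531828 -222.26740451   50.        ] bar [ 498.33901825 -441.64957275  117.        ] (array([ 498.63416232, -441.80515161,  116.06778318]), np.float64(0.5441976355834132))
jack dir from saddle-bar [ 23.76630003 219.38216823 -67.        ] 83.81709604306803 220.66574894231957 exp 220.6
((378.1639709472656, 214.72569274902344), (80.85359954833984, 17.08978843688965), 7.028395652770996)
[[ 494.9 -194.9   11. ]
 [ 554.4 -201.5   11. ]
 [ 524.1 -482.6   11. ]
 [ 464.8 -475.1   11. ]]
((275.77691650390625, 211.7846221923828), (47.87740707397461, 27.659744262695312), 7.125016689300537)
[[474.4  97.9  76. ]
 [566.6  88.9  76. ]
 [549.1 -70.9  76. ]
 [457.1 -61.1  76. ]]
[1353.2601 1358.134  1346.7969 1340.5322 1343.4581 1343.365  1439.6426
 1445.7987] [1485.628  1465.7145 1470.2139 1461.7307 1470.0615 1466.5321 1469.0227
 1470.1506 1465.2687 1474.6287 1465.0105 1471.5559 1460.0315 1467.3165
 1467.6874 1475.5205]
366 213 [ 512.26132506 -288.32520957   76.73049507]
368 214 [ 508.89493786 -294.63478666   80.03871273]
370 213 [ 512.34355147 -301.31559474   79.86327321]
279 207 [521.61461527  -6.81500808 200.2142693 ]
279 214 [500.00217299  -7.63716082 204.60627744]
```

Emit:
{"op": "servo_tool", "data": {"rows": [{"turn": -6.58,"z": -0.3,"fingers": 0},{"turn": -6.58,"z": -0.3},{"turn": -6.58,"z": -0.3},{"turn": -6.58,"z": -0.3},{"turn": -6.58,"z": -0.3},{"turn": -6.58,"z": -0.3},{"turn": -6.58,"z": -0.3},{"turn": -6.58,"z": -0.3},{"turn": -6.58,"z": -0.3},{"turn": -6.58,"z": -0.3}]}}

```text
invalid input at $.rows[0]: expected keys fingers, x, y, z, turn
```

```bash
cat >> h.py <<'E'
from scipy.spatial.transform import Rotation as Ro
YAW=173.8
def togo(x,y,z):
    s=arm.read_state();R=Ro.from_quat(s["ee_rot"]).as_matrix();p=np.array(s["position"])
    ya=np.degrees(np.arctan2(R[1,1],R[0,1]))
    print("t",round(s["clock"],2),"pos",p.round(1),"yaw_y",round(ya,2),"tilt",R[:,2].round(3),"F",np.round(s["contact_force"],1),"w",round(s["gripper_width"],1))
    print("  shift cm",(R.T@(np.array([x,y,z])-p)/10).round(2),"turn",round(-((YAW-ya+180)%360-180),2))
E
python3 -c "
from h import *
togo(512.5,0,230)"
```

```text
t 0.1 pos [ 194.5 -593.4  230.3] yaw_y 108.14 tilt [-0.001  0.002 -1.   ] F [ 0.2 -0.4  0.6] w 85.4
  shift cm [-48.69  46.49   0.12] turn -65.66
```

All keys are needed in each row.

Emit:
{"op": "servo_tool", "data": {"rows": [{"fingers": 0,"x": 0,"y": 0,"z": -0.3,"turn": -6.57},{"fingers": 0,"x": 0,"y": 0,"z": -0.3,"turn": -6.57},{"fingers": 0,"x": 0,"y": 0,"z": -0.3,"turn": -6.57},{"fingers": 0,"x": 0,"y": 0,"z": -0.3,"turn": -6.57},{"fingers": 0,"x": 0,"y": 0,"z": -0.3,"turn": -6.57},{"fingers": 0,"x": 0,"y": 0,"z": -0.3,"turn": -6.57},{"fingers": 0,"x": 0,"y": 0,"z": -0.3,"turn": -6.57},{"fingers": 0,"x": 0,"y": 0,"z": -0.3,"turn": -6.57},{"fingers": 0,"x": 0,"y": 0,"z": -0.3,"turn": -6.57},{"fingers": 0,"x": 0,"y": 0,"z": -0.3,"turn": -6.57}]}}

```text
clock: 0.93
position: [194.6, -593.6, 260.8]
ee_rot: [-0.67, 0.742, 0.001, 0.0]
contact_force: [-0.1, 0.0, 1.1]
gripper_width: 0.2
```

```bash
python3 -c "
from h import *
togo(512.5,0,250)"
```

```text
t 0.93 pos [ 194.6 -593.6  260.8] yaw_y 174.17 tilt [-0.     0.001 -1.   ] F [-0.1  0.   1.1] w 0.2
  shift cm [-62.28 -25.59   1.14] turn 0.37
```

Emit:
{"op": "servo_tool", "data": {"rows": [{"fingers": 0,"x": -3.1,"y": -1.28,"z": 0,"turn": 0.37},{"fingers": 0,"x": -3.1,"y": -1.28,"z": 0,"turn": 0},{"fingers": 0,"x": -3.1,"y": -1.28,"z": 0,"turn": 0},{"fingers": 0,"x": -3.1,"y": -1.28,"z": 0,"turn": 0},{"fingers": 0,"x": -3.1,"y": -1.28,"z": 0,"turn": 0},{"fingers": 0,"x": -3.1,"y": -1.28,"z": 0,"turn": 0},{"fingers": 0,"x": -3.1,"y": -1.28,"z": 0,"turn": 0},{"fingers": 0,"x": -3.1,"y": -1.28,"z": 0,"turn": 0},{"fingers": 0,"x": -3.1,"y": -1.28,"z": 0,"turn": 0},{"fingers": 0,"x": -3.1,"y": -1.28,"z": 0,"turn": 0}]}}

```text
clock: 1.77
position: [357.1, -298.6, 261.1]
ee_rot: [-0.666, 0.746, 0.0, -0.0]
contact_force: [0.4, 0.1, -0.1]
gripper_width: 0.1
```

Emit:
{"op": "servo_tool", "data": {"rows": [{"fingers": 0,"x": -3.1,"y": -1.28,"z": 0,"turn": 0},{"fingers": 0,"x": -3.1,"y": -1.28,"z": 0,"turn": 0},{"fingers": 0,"x": -3.1,"y": -1.28,"z": 0,"turn": 0},{"fingers": 0,"x": -3.1,"y": -1.28,"z": 0,"turn": 0},{"fingers": 0,"x": -3.1,"y": -1.28,"z": 0,"turn": 0},{"fingers": 0,"x": -3.1,"y": -1.28,"z": 0,"turn": 0},{"fingers": 0,"x": -3.1,"y": -1.28,"z": 0,"turn": 0},{"fingers": 0,"x": -3.1,"y": -1.28,"z": 0,"turn": 0},{"fingers": 0,"x": -3.1,"y": -1.28,"z": 0,"turn": 0},{"fingers": 0,"x": 0,"y": 0,"z": 0,"turn": 0}]}}

```text
clock: 2.6
position: [505.3, -32.3, 260.6]
ee_rot: [-0.667, 0.745, 0.0, 0.0]
contact_force: [-0.1, -1.2, -0.4]
gripper_width: 0.1
```

```bash
python3 -c "
from h import *
togo(512.5,0,230)"
```

```text
t 2.6 pos [505.3 -32.3 260.6] yaw_y 173.74 tilt [ 0.  0. -1.] F [-0.1 -1.2 -0.4] w 0.1
  shift cm [-3.29 -0.37  3.06] turn -0.06
```

Emit:
{"op": "servo_tool", "data": {"rows": [{"fingers": 0,"x": -1.0,"y": -0.2,"z": 0,"turn": 0},{"fingers": 0,"x": -2.1,"y": -0.2,"z": 1.0,"turn": 0},{"fingers": 0,"x": 0,"y": 0,"z": 2.4,"turn": 0},{"fingers": 0,"x": 0,"y": 0,"z": 1.4,"turn": 0},{"fingers": 0,"x": 0,"y": 0,"z": 0,"turn": 0}]}}

```text
clock: 3.02
position: [508.0, -6.2, 209.9]
ee_rot: [-0.665, 0.747, 0.002, -0.003]
contact_force: [-0.3, 0.3, 0.3]
gripper_width: 0.0
```

```bash
python3 -c "
from h import *
togo(512.5,-1.5,212)
p,d=arm.get_image('side');cv2.imwrite('pics/s1.png',cv2.resize(p[100:230,240:370,::-1],None,fx=4,fy=4))"
```

```text
t 3.02 pos [508.   -6.2 209.9] yaw_y 173.42 tilt [-0.008 -0.001 -1.   ] F [-0.3  0.3  0.3] w 0.0
  shift cm [-0.52 -0.39 -0.21] turn -0.38
```

View pics/s1.png

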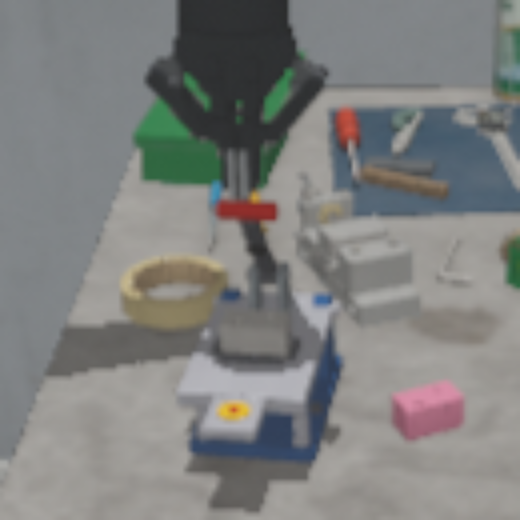

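Shut fingers stand right over the red cross handle (crop 245,210 → pixel ~301,152), just behind it. Now the arc down.

Emit:
{"op": "servo_tool", "data": {"rows": [{"fingers": 0,"x": -0.3,"y": -0.4,"z": 0,"turn": 0},{"fingers": 0,"x": 0,"y": 0,"z": 0.5,"turn": 0},{"fingers": 0,"x": 0.65,"y": 0,"z": 0.6,"turn": 0},{"fingers": 0,"x": 0.65,"y": 0,"z": 0.6,"turn": 0},{"fingers": 0,"x": 0.5,"y": 0,"z": 0.65,"turn": 0},{"fingers": 0,"x": 0.5,"y": 0,"z": 0.65,"turn": 0},{"fingers": 0,"x": 0.4,"y": 0,"z": 0.7,"turn": 0},{"fingers": 0,"x": 0.4,"y": 0,"z": 0.7,"turn": 0}]}}

```text
clock: 3.73
position: [511.2, -35.1, 168.9]
ee_rot: [-0.665, 0.746, -0.0, 0.0]
contact_force: [-0.2, -1.8, 2.2]
gripper_width: -0.4
```

Emit:
{"op": "servo_tool", "data": {"rows": [{"fingers": 0,"x": 0.3,"y": 0,"z": 0.75,"turn": 0},{"fingers": 0,"x": 0.3,"y": 0,"z": 0.75,"turn": 0},{"fingers": 0,"x": 0.2,"y": 0,"z": 0.8,"turn": 0},{"fingers": 0,"x": 0.2,"y": 0,"z": 0.8,"turn": 0},{"fingers": 0,"x": 0.05,"y": 0,"z": 0.8,"turn": 0}]}}

```text
clock: 4.15
position: [509.6, -44.6, 129.1]
ee_rot: [-0.666, 0.746, 0.0, -0.0]
contact_force: [-0.0, -0.6, 0.6]
gripper_width: -0.1
```

```bash
python3 -c "
from h import *
togo(507.9,-46,122)
p,d=arm.get_image('side');cv2.imwrite('pics/s2.png',cv2.resize(p[100:230,240:370,::-1],None,fx=4,fy=4))"
```

```text
t 4.15 pos [509.6 -44.6 129.1] yaw_y 173.47 tilt [-0.001  0.    -1.   ] F [-0.  -0.6  0.6] w -0.1
  shift cm [0.15 0.15 0.71] turn -0.33
```

View pics/s2.png

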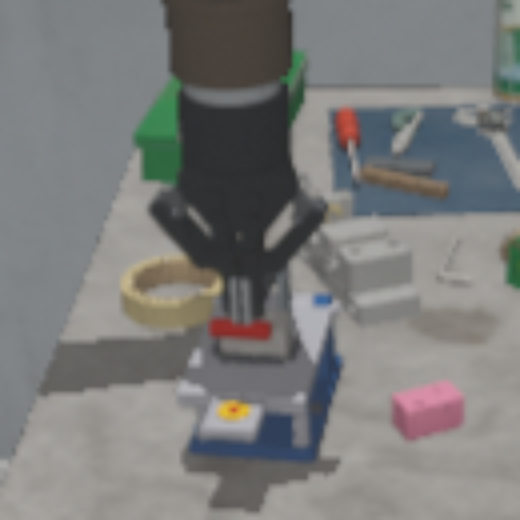

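Handle (crop 240,328) is following under the fingers; press on to the stop gently.

Emit:
{"op": "servo_tool", "data": {"rows": [{"fingers": 0,"x": 0.1,"y": 0,"z": 0.5,"turn": 0},{"fingers": 0,"x": 0,"y": 0,"z": 0.5,"turn": 0},{"fingers": 0,"x": 0,"y": 0,"z": 0,"turn": 0}]}}

```text
clock: 4.45
position: [510.0, -45.4, 120.9]
ee_rot: [-0.666, 0.746, -0.0, -0.0]
contact_force: [-1.5, -0.5, 5.4]
gripper_width: 0.1
```

Emit:
{"op": "servo_tool", "data": {"rows": [{"fingers": 0,"x": 0,"y": 0,"z": 0.3,"turn": 0},{"fingers": 0,"x": 0,"y": 0,"z": 0,"turn": 0},{"fingers": 0,"x": 0,"y": 0,"z": 0,"turn": 0}]}}

```text
clock: 4.7
position: [510.2, -45.5, 120.4]
ee_rot: [-0.666, 0.746, -0.001, 0.0]
contact_force: [-6.7, 3.0, 19.4]
gripper_width: 0.2
```

Emit:
{"op": "servo_tool", "data": {"rows": [{"fingers": 0,"x": 0,"y": 0,"z": 0,"turn": 0},{"fingers": 0,"x": 0,"y": 0,"z": -0.6,"turn": 0},{"fingers": 0,"x": 0,"y": 0,"z": -1.5,"turn": 0},{"fingers": 0,"x": 0,"y": 0,"z": -3,"turn": 0},{"fingers": 0,"x": 1,"y": 0,"z": -3,"turn": 0},{"fingers": 8.5,"x": 3,"y": 0,"z": -3,"turn": 0},{"fingers": 8.5,"x": 4,"y": 0,"z": 0,"turn": 0},{"fingers": 8.5,"x": 4,"y": 0,"z": 0,"turn": 0},{"fingers": 8.5,"x": 4,"y": 0,"z": 0,"turn": 0},{"fingers": 8.5,"x": 4,"y": 0,"z": 0,"turn": 0}]}}

```text
clock: 5.53
position: [487.2, -245.0, 227.9]
ee_rot: [-0.666, 0.746, -0.0, 0.001]
contact_force: [0.6, 0.0, 0.8]
gripper_width: 60.5
```

Emit:
{"op": "servo_tool", "data": {"rows": [{"fingers": 8.5,"x": 2.5,"y": 0,"z": 0,"turn": 0},{"fingers": 8.5,"x": 0,"y": 0,"z": 0,"turn": 0},{"fingers": 8.5,"x": 0,"y": 0,"z": 0,"turn": 0}]}}

```text
clock: 5.78
position: [484.2, -269.5, 227.1]
ee_rot: [-0.665, 0.747, 0.0, 0.0]
contact_force: [0.4, 0.6, -1.1]
gripper_width: 85.0
```

```bash
python3 - <<'E'
from h import *
togo(514,-296.8,150)
p,d=arm.get_image('side');cv2.imwrite('pics/s3f.png',p[:,:,::-1]);cv2.imwrite('pics/s3.png',cv2.resize(p[110:330,230:390,::-1],None,fx=2.7,fy=2.7))
p,d=arm.get_image('top');cv2.imwrite('pics/t3f.png',p[:,:,::-1]);cv2.imwrite('pics/t3.png',cv2.resize(p[160:260,225:435,::-1],None,fx=3.8,fy=3.8))
E
```

```text
t 5.78 pos [ 484.2 -269.5  227.1] yaw_y 173.32 tilt [-0.     0.001 -1.   ] F [ 0.4  0.6 -1.1] w 85.0
  shift cm [ 2.37 -3.28  7.7 ] turn -0.48
```

View pics/s3.png

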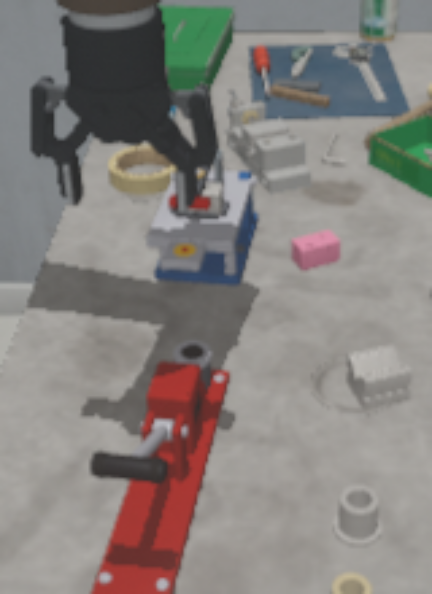

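View pics/t3.png

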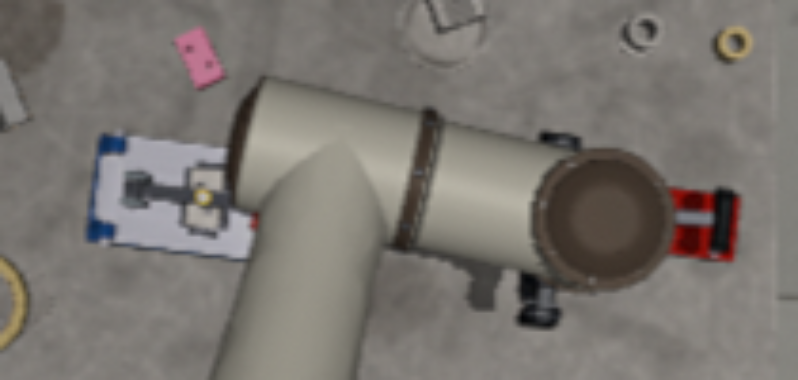

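Emit:
{"op": "servo_tool", "data": {"rows": [{"fingers": 8.5,"x": 1.2,"y": -1.6,"z": 0,"turn": -0.4},{"fingers": 8.5,"x": 1.2,"y": -1.6,"z": 0,"turn": 0},{"fingers": 8.5,"x": 0,"y": 0,"z": 2.5,"turn": 0},{"fingers": 8.5,"x": 0,"y": 0,"z": 3,"turn": 0},{"fingers": 8.5,"x": 0,"y": 0,"z": 2,"turn": 0},{"fingers": 8.5,"x": 0,"y": 0,"z": 0,"turn": 0},{"fingers": 8.5,"x": 0,"y": 0,"z": 0,"turn": 0}]}}

```text
clock: 6.47
position: [513.8, -294.8, 152.3]
ee_rot: [-0.669, 0.743, 0.001, -0.001]
contact_force: [0.3, -0.1, 0.5]
gripper_width: 84.9
```

```bash
python3 - <<'E'
from h import *
togo(514,-296.8,35)
E
```

```text
t 6.47 pos [ 513.8 -294.8  152.3] yaw_y 174.01 tilt [-0.002  0.    -1.   ] F [ 0.3 -0.1  0.5] w 84.9
  shift cm [ 0.2  -0.06 11.73] turn 0.21
```

Emit:
{"op": "servo_tool", "data": {"rows": [{"fingers": 8.5,"x": 0.2,"y": 0,"z": 2.5,"turn": 0.2},{"fingers": 8.5,"x": 0,"y": 0,"z": 2.7,"turn": 0},{"fingers": 8.5,"x": 0,"y": 0,"z": 2.5,"turn": 0},{"fingers": 8.5,"x": 0,"y": 0,"z": 2,"turn": 0},{"fingers": 8.5,"x": 0,"y": 0,"z": 1.5,"turn": 0},{"fingers": 8.5,"x": 0,"y": 0,"z": 0.5,"turn": 0},{"fingers": 8.5,"x": 0,"y": 0,"z": 0,"turn": 0},{"fingers": 8.5,"x": 0,"y": 0,"z": 0,"turn": 0}]}}

```text
clock: 7.13
position: [515.1, -298.1, 37.6]
ee_rot: [-0.668, 0.745, -0.001, 0.001]
contact_force: [-0.6, 0.8, 1.5]
gripper_width: 85.0
```

```bash
python3 - <<'E'
from h import *
togo(514,-296.8,35)
p,d=arm.get_image('side');cv2.imwrite('pics/s4.png',cv2.resize(p[110:330,230:390,::-1],None,fx=2.7,fy=2.7))
E
```

```text
t 7.13 pos [ 515.1 -298.1   37.6] yaw_y 173.76 tilt [ 0.003 -0.001 -1.   ] F [-0.6  0.8  1.5] w 85.0
  shift cm [-0.11  0.12  0.26] turn -0.04
```

View pics/s4.png

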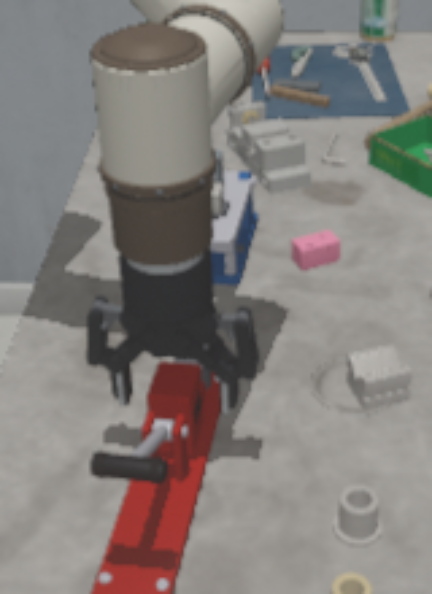

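The jaws straddle the red grip block (crop ~180,390). Close.

Emit:
{"op": "servo_tool", "data": {"rows": [{"fingers": 3,"x": 0,"y": 0,"z": 0,"turn": 0},{"fingers": 3,"x": 0,"y": 0,"z": 0,"turn": 0},{"fingers": 3,"x": 0,"y": 0,"z": 0,"turn": 0},{"fingers": 3,"x": 0,"y": 0,"z": 0,"turn": 0},{"fingers": 3,"x": 0,"y": 0,"z": 0,"turn": 0},{"fingers": 3,"x": 0,"y": 0,"z": 0,"turn": 0}]}}

```text
clock: 7.68
position: [514.6, -298.2, 36.6]
ee_rot: [-0.667, 0.745, -0.001, 0.001]
contact_force: [2.6, 1.2, 3.1]
gripper_width: 39.7
```

Emit:
{"op": "servo_tool", "data": {"rows": [{"fingers": 3,"x": 0,"y": 0,"z": -0.2,"turn": 0},{"fingers": 3,"x": 0,"y": 0,"z": -0.2,"turn": 0},{"fingers": 3,"x": 0,"y": 0,"z": 0,"turn": 0},{"fingers": 3,"x": 0,"y": 0,"z": 0,"turn": 0}]}}

```text
clock: 8.02
position: [511.5, -297.3, 38.0]
ee_rot: [-0.667, 0.745, 0.002, -0.001]
contact_force: [0.4, 0.2, -9.0]
gripper_width: 39.4
```

```bash
python3 - <<'E'
from h import *
togo(495.3,-157,38)
E
```

```text
t 8.02 pos [ 511.5 -297.3   38. ] yaw_y 173.62 tilt [-0.004  0.002 -1.   ] F [ 0.4  0.2 -9. ] w 39.4
  shift cm [-13.76   3.17   0.03] turn -0.18
```

Emit:
{"op": "servo_tool", "data": {"rows": [{"fingers": 3,"x": 0,"y": 0.4,"z": -0.2,"turn": -0.1},{"fingers": 3,"x": -1,"y": 0.4,"z": 0,"turn": 0},{"fingers": 3,"x": -2,"y": 0.5,"z": 0,"turn": 0},{"fingers": 3,"x": -2.5,"y": 0.5,"z": 0,"turn": 0},{"fingers": 3,"x": -2.5,"y": 0.5,"z": 0,"turn": 0},{"fingers": 3,"x": -2,"y": 0.5,"z": 0,"turn": 0},{"fingers": 3,"x": -1.5,"y": 0.3,"z": 0,"turn": 0},{"fingers": 3,"x": 0,"y": 0,"z": 0,"turn": 0},{"fingers": 3,"x": 0,"y": 0,"z": 0,"turn": 0}]}}

```text
clock: 8.77
position: [494.6, -179.2, 42.0]
ee_rot: [-0.668, 0.744, 0.0, -0.0]
contact_force: [0.1, 0.4, -10.5]
gripper_width: 39.4
```

```bash
python3 - <<'E'
from h import *
togo(494.3,-157,40)
p,d=arm.get_image('side');cv2.imwrite('pics/s5f.png',p[:,:,::-1]);cv2.imwrite('pics/s5.png',cv2.resize(p[110:330,230:390,::-1],None,fx=2.7,fy=2.7))
E
```

```text
t 8.77 pos [ 494.6 -179.2   42. ] yaw_y 173.89 tilt [-0.  0. -1.] F [  0.1   0.4 -10.5] w 39.4
  shift cm [-2.2   0.27  0.2 ] turn 0.09
```

View pics/s5.png

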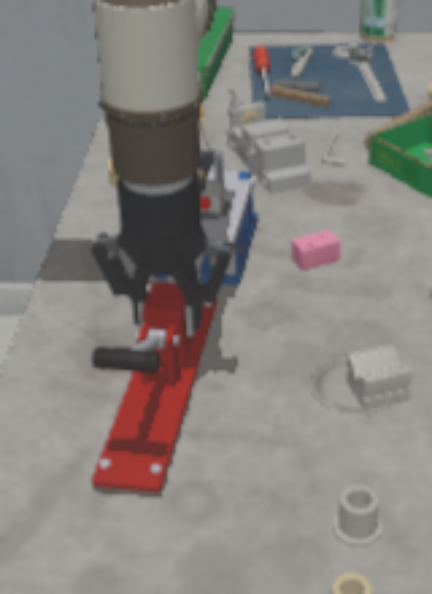

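Emit:
{"op": "servo_tool", "data": {"rows": [{"fingers": 3,"x": -0.6,"y": 0.1,"z": 0.1,"turn": 0},{"fingers": 3,"x": -0.8,"y": 0.15,"z": 0.1,"turn": 0},{"fingers": 3,"x": -0.6,"y": 0,"z": 0,"turn": 0},{"fingers": 3,"x": -0.1,"y": 0,"z": 0,"turn": 0},{"fingers": 3,"x": 0,"y": 0,"z": 0,"turn": 0},{"fingers": 3,"x": 0,"y": 0,"z": 0,"turn": 0}]}}

```text
clock: 9.32
position: [495.1, -159.0, 39.8]
ee_rot: [-0.668, 0.744, -0.0, 0.0]
contact_force: [-0.8, -0.3, -10.3]
gripper_width: 39.3
```

```bash
python3 - <<'E'
from h import *
togo(494.3,-157,36)
p,d=arm.get_image('side');cv2.imwrite('pics/s6f.png',p[:,:,::-1])
t,d=arm.get_image('top');cv2.imwrite('pics/t6f.png',t[:,:,::-1])
cv2.imwrite('pics/t6.png',cv2.resize(t[160:260,225:435,::-1],None,fx=3.8,fy=3.8))
cv2.imwrite('pics/s6.png',cv2.resize(p[160:300,250:370,::-1],None,fx=4,fy=4))
E
```

```text
t 9.32 pos [ 495.1 -159.    39.8] yaw_y 173.8 tilt [ 0. -0. -1.] F [ -0.8  -0.3 -10.3] w 39.3
  shift cm [-0.19  0.1   0.38] turn 0.0
```

View pics/s6.png

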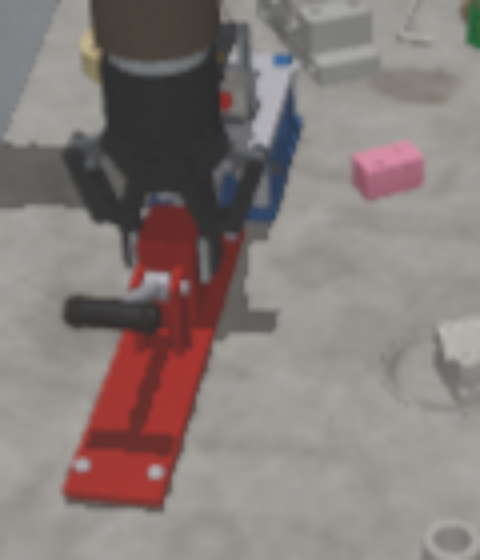

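View pics/t6.png

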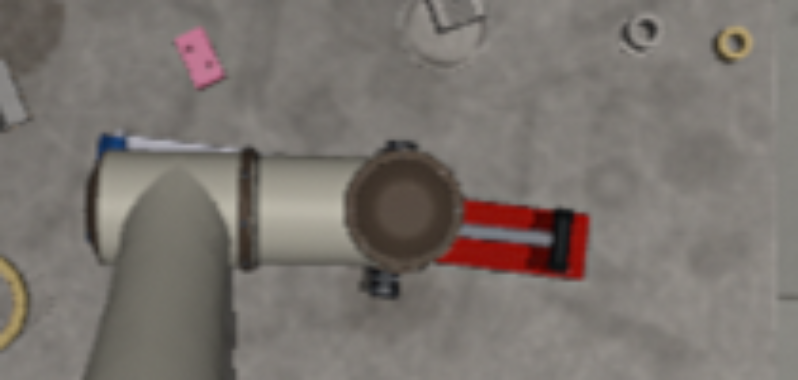

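```bash
python3 - <<'E'
from h import *
t=cv2.imread('pics/t6f.png')
for b in blobs(t,"blk",(350,205,385,240)):print(b, onz("top",*b[0],120))
b=blobs(t,"red",(340,205,385,240))
h=cv2.cvtColor(t,cv2.COLOR_BGR2HSV);m=(((h[...,0]<7)|(h[...,0]>173))&(h[...,1]>150)&(h[...,2]>60));m[:205]=0;m[240:]=0;m[:,:350]=0;m[:,385:]=0
r=cv2.minAreaRect(np.argwhere(m)[:,::-1].astype(np.float32));print(r);print([onz("top",*c,14).round(1) for c in cv2.boxPoints(r)])
E
```

```text
([371.99, 222.55], [369, 215, 7, 16, 74], ((371.9307861328125, 222.55386352539062), (4.713319778442383, 15.504340171813965), 7.125016689300537)) [ 479.87655087 -302.85974544  120.        ]
((363.8384704589844, 222.79232788085938), (29.892370223999023, 16.99275779724121), 7.125016689300537)
[array([ 456.8, -233.3,   14. ]), array([ 515.6, -240.1,   14. ]), array([ 504.3, -343.6,   14. ]), array([ 445.6, -336.5,   14. ])]
```

Emit:
{"op": "servo_tool", "data": {"rows": [{"fingers": 3,"x": -0.15,"y": 0.1,"z": 0,"turn": 0},{"fingers": 3,"x": 0,"y": 0,"z": 0.15,"turn": 0},{"fingers": 3,"x": 0,"y": 0,"z": 0.15,"turn": 0},{"fingers": 3,"x": 0,"y": 0,"z": 0.1,"turn": 0},{"fingers": 3,"x": 0,"y": 0,"z": 0,"turn": 0},{"fingers": 3,"x": 0,"y": 0,"z": 0,"turn": 0}]}}

```text
clock: 9.92
position: [494.1, -157.6, 36.6]
ee_rot: [-0.668, 0.744, -0.0, -0.0]
contact_force: [-3.0, 1.5, 0.6]
gripper_width: 39.3
```

```bash
python3 - <<'E'
from h import *
togo(494.3,-157,36)
t,d=arm.get_image('top');t=np.ascontiguousarray(t[:,:,::-1])
for b in blobs(t,"blk",(350,205,385,240)):print(b[0], onz("top",*b[0],117))
E
```

```text
t 9.92 pos [ 494.1 -157.6   36.6] yaw_y 173.79 tilt [ 0. -0. -1.] F [-3.   1.5  0.6] w 39.3
  shift cm [-0.06 -0.01  0.06] turn -0.01
[371.34, 223.24] [ 477.66100796 -301.15341579  117.        ]
```

Emit:
{"op": "servo_tool", "data": {"rows": [{"fingers": 7,"x": 0,"y": 0,"z": 0,"turn": 0},{"fingers": 7,"x": 0,"y": 0,"z": 0,"turn": 0},{"fingers": 7,"x": 0,"y": 0,"z": 0,"turn": 0},{"fingers": 7,"x": 0,"y": 0,"z": 0,"turn": 0},{"fingers": 7,"x": 0,"y": 0,"z": -2,"turn": 0},{"fingers": 7,"x": 0,"y": 0,"z": -4,"turn": 0},{"fingers": 7,"x": 0,"y": 0,"z": -4,"turn": 0},{"fingers": 7,"x": 0,"y": 0,"z": -4,"turn": 0},{"fingers": 4,"x": 0,"y": 0,"z": 0,"turn": 0},{"fingers": 0,"x": 0,"y": 0,"z": 0,"turn": 0}]}}

```text
clock: 10.8
position: [496.0, -157.6, 178.8]
ee_rot: [-0.668, 0.744, -0.003, 0.003]
contact_force: [0.1, 0.3, -0.9]
gripper_width: 46.8
```

Emit:
{"op": "servo_tool", "data": {"rows": [{"fingers": 0,"x": 3.5,"y": 0,"z": 0,"turn": 0},{"fingers": 0,"x": 3.5,"y": 0,"z": 0,"turn": 0},{"fingers": 0,"x": 3.5,"y": 0,"z": 0,"turn": 0},{"fingers": 0,"x": 3.5,"y": 0,"z": 0,"turn": 0},{"fingers": 0,"x": 0,"y": 0,"z": 0,"turn": 0},{"fingers": 0,"x": 0,"y": 0,"z": 0,"turn": 0}]}}

```text
clock: 11.3
position: [477.6, -298.0, 173.6]
ee_rot: [-0.666, 0.746, 0.002, -0.001]
contact_force: [-0.3, -0.8, -0.3]
gripper_width: 0.2
```

```bash
python3 - <<'E'
from h import *
togo(478,-302,135)
p,d=arm.get_image('side');cv2.imwrite('pics/s7f.png',p[:,:,::-1])
t,d=arm.get_image('top');cv2.imwrite('pics/t7f.png',t[:,:,::-1])
cv2.imwrite('pics/t7.png',cv2.resize(t[160:260,225:435,::-1],None,fx=3.8,fy=3.8))
cv2.imwrite('pics/s7.png',cv2.resize(p[130:300,250:370,::-1],None,fx=3.5,fy=3.5))
E
```

```text
t 11.3 pos [ 477.6 -298.   173.6] yaw_y 173.57 tilt [-0.003  0.001 -1.   ] F [-0.3 -0.8 -0.3] w 0.2
  shift cm [ 0.4  -0.09  3.86] turn -0.23
```

View pics/s7.png

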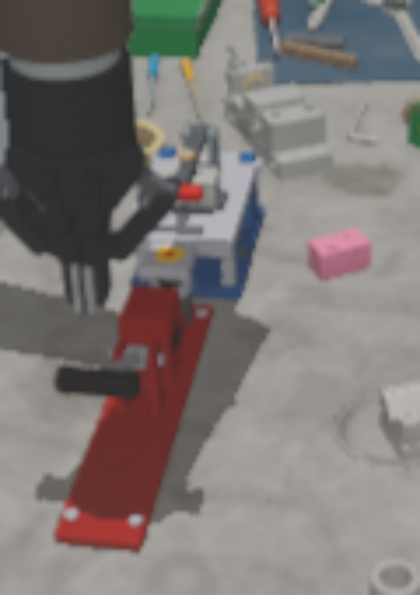

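View pics/t7.png

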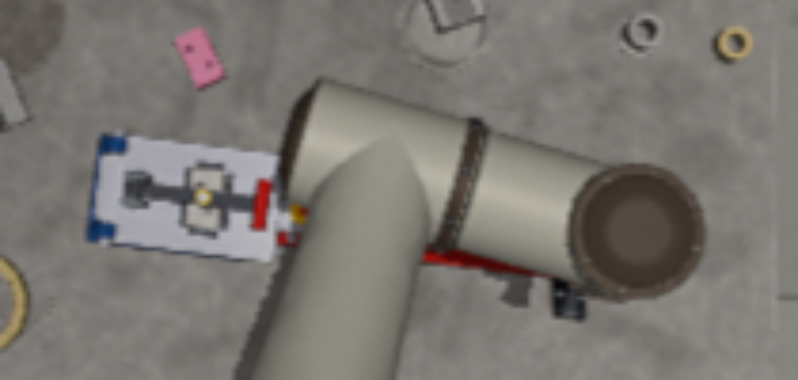

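Emit:
{"op": "servo_tool", "data": {"rows": [{"fingers": 0,"x": 0.4,"y": 0,"z": 1.5,"turn": -0.2},{"fingers": 0,"x": 0,"y": 0,"z": 2.0,"turn": 0},{"fingers": 0,"x": 0,"y": 0,"z": 1.0,"turn": 0},{"fingers": 0,"x": 0,"y": 0,"z": 0,"turn": 0},{"fingers": 0,"x": 0,"y": 0,"z": 0,"turn": 0}]}}

```text
clock: 11.82
position: [478.5, -299.9, 130.4]
ee_rot: [-0.67, 0.743, 0.001, -0.001]
contact_force: [0.9, -0.3, -0.0]
gripper_width: -0.3
```

```bash
python3 - <<'E'
from h import *
togo(478,-302,125)
p,d=arm.get_image('side')
cv2.imwrite('pics/s8.png',cv2.resize(p[130:300,250:370,::-1],None,fx=3.5,fy=3.5))
E
```

```text
t 11.82 pos [ 478.5 -299.9  130.4] yaw_y 174.08 tilt [-0.002  0.    -1.   ] F [ 0.9 -0.3 -0. ] w -0.3
  shift cm [0.22 0.03 0.54] turn 0.28
```

View pics/s8.png

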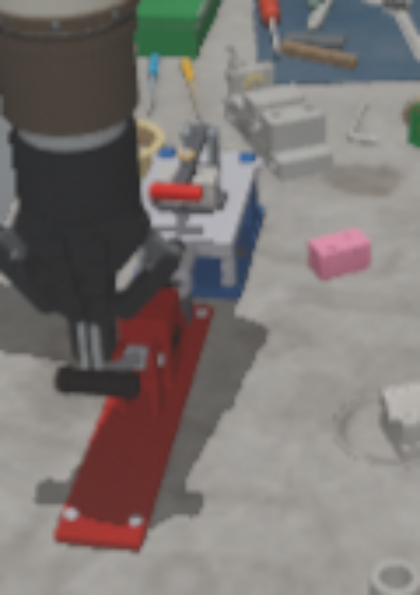

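Shut fingers are over the black bar (crop 95,375). Press along its arc.

Emit:
{"op": "servo_tool", "data": {"rows": [{"fingers": 0,"x": 0.2,"y": 0,"z": 0.6,"turn": 0.2},{"fingers": 0,"x": 0.25,"y": 0,"z": 0.5,"turn": 0},{"fingers": 0,"x": 0.25,"y": 0,"z": 0.5,"turn": 0},{"fingers": 0,"x": 0.2,"y": 0,"z": 0.55,"turn": 0},{"fingers": 0,"x": 0.2,"y": 0,"z": 0.55,"turn": 0},{"fingers": 0,"x": 0.15,"y": 0,"z": 0.55,"turn": 0},{"fingers": 0,"x": 0,"y": 0,"z": 0,"turn": 0}]}}

```text
clock: 12.45
position: [478.2, -315.1, 98.9]
ee_rot: [-0.668, 0.744, -0.002, -0.0]
contact_force: [0.3, -3.9, 6.3]
gripper_width: -0.4
```

```bash
python3 - <<'E'
from h import *
togo(476.3,-316,69)
p,d=arm.get_image('side')
cv2.imwrite('pics/s9.png',cv2.resize(p[130:300,250:370,::-1],None,fx=3.5,fy=3.5))
E
```

```text
t 12.45 pos [ 478.2 -315.1   98.9] yaw_y 173.8 tilt [ 0.003 -0.003 -1.   ] F [ 0.3 -3.9  6.3] w -0.4
  shift cm [0.1  0.19 2.99] turn 0.0
```

View pics/s9.png

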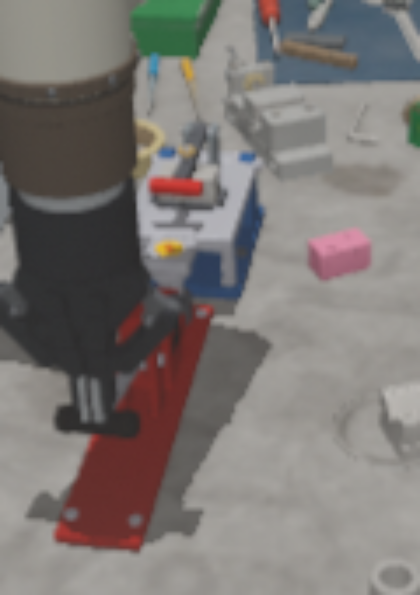

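Emit:
{"op": "servo_tool", "data": {"rows": [{"fingers": 0,"x": 0.2,"y": 0,"z": 0.55,"turn": 0},{"fingers": 0,"x": 0.15,"y": 0,"z": 0.55,"turn": 0},{"fingers": 0,"x": 0.1,"y": 0,"z": 0.55,"turn": 0},{"fingers": 0,"x": 0.1,"y": 0,"z": 0.6,"turn": 0},{"fingers": 0,"x": 0.05,"y": 0,"z": 0.4,"turn": 0},{"fingers": 0,"x": 0,"y": 0,"z": 0,"turn": 0},{"fingers": 0,"x": 0,"y": 0,"z": 0,"turn": 0}]}}

```text
clock: 13.08
position: [477.6, -320.9, 72.8]
ee_rot: [-0.668, 0.744, -0.002, 0.0]
contact_force: [0.2, -4.7, 8.1]
gripper_width: 0.0
```

```bash
python3 - <<'E'
from h import *
togo(476.3,-316,69)
p,d=arm.get_image('side')
cv2.imwrite('pics/s10.png',cv2.resize(p[130:300,250:370,::-1],None,fx=3.5,fy=3.5))
E
```

```text
t 13.08 pos [ 477.6 -320.9   72.8] yaw_y 173.8 tilt [ 0.003 -0.003 -1.   ] F [ 0.2 -4.7  8.1] w 0.0
  shift cm [-0.48  0.18  0.38] turn 0.0
```

View pics/s10.png

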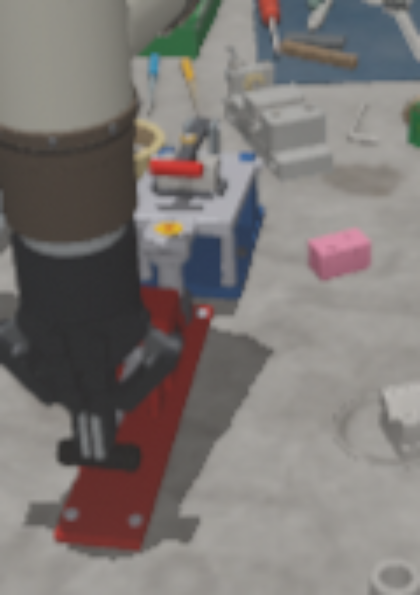

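Emit:
{"op": "servo_tool", "data": {"rows": [{"fingers": 0,"x": 0,"y": 0,"z": 0.4,"turn": 0},{"fingers": 0,"x": 0,"y": 0,"z": 0.3,"turn": 0},{"fingers": 0,"x": 0,"y": 0,"z": 0,"turn": 0},{"fingers": 0,"x": 0,"y": 0,"z": 0,"turn": 0}]}}

```text
clock: 13.47
position: [477.7, -321.3, 68.0]
ee_rot: [-0.668, 0.744, -0.003, -0.0]
contact_force: [-2.4, -3.5, 16.6]
gripper_width: -0.1
```

Emit:
{"op": "servo_tool", "data": {"rows": [{"fingers": 0,"x": 0,"y": 0,"z": 0.2,"turn": 0},{"fingers": 0,"x": 0,"y": 0,"z": 0,"turn": 0},{"fingers": 0,"x": 0,"y": 0,"z": 0,"turn": 0}]}}

```text
clock: 13.72
position: [477.8, -321.4, 67.4]
ee_rot: [-0.668, 0.744, -0.003, -0.0]
contact_force: [-4.2, -2.0, 23.9]
gripper_width: -0.1
```

```bash
python3 - <<'E'
from h import *
togo(476.3,-316,69)
p,d=arm.get_image('side');t,dt=arm.get_image('top')
p=np.ascontiguousarray(p[:,:,::-1]);t=np.ascontiguousarray(t[:,:,::-1])
cv2.imwrite('pics/s11f.png',p);cv2.imwrite('pics/t11f.png',t)
cv2.imwrite('pics/s11.png',cv2.resize(p[130:300,250:370],None,fx=3.5,fy=3.5))
cv2.imwrite('pics/t11.png',cv2.resize(t[160:260,225:435],None,fx=3.8,fy=3.8))
for b in blobs(p,"yr",(285,180,312,210)):print("side yr",b[:2])
for b in blobs(t,"yr",(297,205,315,225)):print("top yr",b[:2])
E
```

```text
t 13.72 pos [ 477.8 -321.4   67.4] yaw_y 173.89 tilt [ 0.004 -0.005 -1.   ] F [-4.2 -2.  23.9] w -0.1
  shift cm [-0.52  0.21 -0.16] turn 0.09
side yr ([297.89, 193.84], [294, 193, 8, 3, 19])
top yr ([300.0, 207.5], [299, 207, 3, 2, 6])
top yr ([303.08, 214.8], [300, 212, 7, 7, 40])
top yr ([301.93, 222.78], [297, 221, 11, 4, 27])
```

View pics/s11.png

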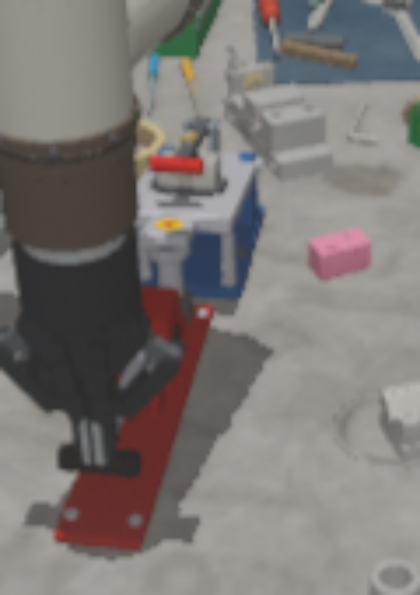

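View pics/t11.png

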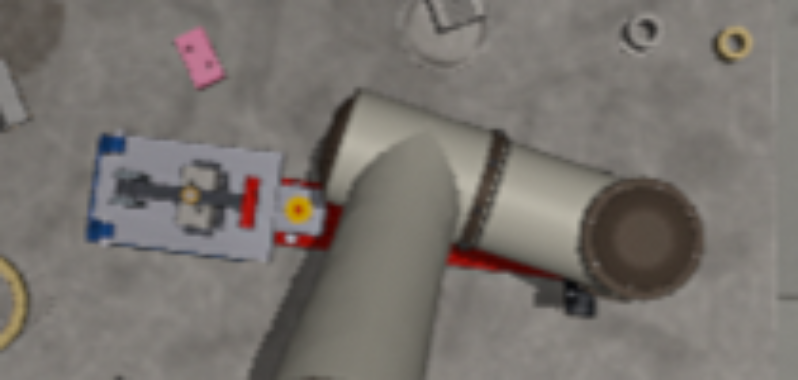

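```bash
python3 - <<'E'
from h import *
print(tri((303.08,214.8),(297.89,193.84)))
t=cv2.imread("pics/t11f.png");h=cv2.cvtColor(t,cv2.COLOR_BGR2HSV);m=(((h[...,0]<7)|(h[...,0]>173))&(h[...,1]>130)&(h[...,2]>60))
for v in (207,208,222,223):
    us=np.where(m[v,294:320])[0]+294;print(v,us)
for v in(208,223):
    us=np.where(m[v,294:320])[0]+294
    if len(us):print(onz("top",us[0]-.5,v,11))
D=np.array([.108,.994]);print("expected front edge mid",np.array([502.3,-81.2])+25*D)
E
```

```text
(array([502.80595499, -78.47043944, 102.83067889]), np.float64(1.4126598504417631))
207 [299 300 301 302]
208 [300 301 304 305 306 307 308]
222 [297 298 299 303 304 305 306 307 308 309 310 311 312]
223 [297 298 299 303 304 305 306 307 308 309 310 311]
[528.76471516 -63.27535771  11.        ]
[476.23286057 -53.76142577  11.        ]
expected front edge mid [505.   -56.35]
```

Emit:
{"op": "servo_tool", "data": {"rows": [{"fingers": 0,"x": 0,"y": 0,"z": 0,"turn": 0},{"fingers": 0,"x": 0,"y": 0,"z": 0,"turn": 0},{"fingers": 0,"x": 0,"y": 0,"z": 0,"turn": 0},{"fingers": 0,"x": 0,"y": 0,"z": 0,"turn": 0},{"fingers": 0,"x": 0,"y": 0,"z": 0,"turn": 0}]}}

```text
clock: 14.23
position: [477.8, -321.4, 67.4]
ee_rot: [-0.668, 0.744, -0.003, -0.0]
contact_force: [-5.4, -1.7, 23.6]
gripper_width: -0.3
```

```bash
python3 - <<'E'
from h import *
togo(476.3,-316,69)
print(arm.job_done())
E
```

```text
t 14.23 pos [ 477.8 -321.4   67.4] yaw_y 173.89 tilt [ 0.004 -0.005 -1.   ] F [-5.4 -1.7 23.6] w -0.3
  shift cm [-0.52  0.21 -0.16] turn 0.09
the job is handed in; nothing more can be done
None
```

I swung the clamp bar down, moved the jack so its saddle is under the lift point, and pressed the handle to its stop. I handed the job in at 14.2 s with the hand still holding the handle; no verdict was reported.

- **Clamp bar:** I pushed it down until it stopped, with the force rising to about 19 N. The later pictures show it lying on the insert. I didn't measure its angle.
- **Jack position:** With the jack set down and still gripped, its black bar was about 1 mm from where a centred saddle would put it. After pressing, the front edge of the base was about 2–3 mm from the centred position. The raised lug hides the saddle, so I only checked this through those parts.
- **Plate raised:** The yellow disc on the lug rose from about 76 to about 103 mm, so the lift point should be at about 86–88 mm, over the 80 mm needed. The handle is at its stop, with the fingertips at 67 mm and a steady push of about 24 N.
- **Bystanders:** The pictures show no sign that any of them moved, but I didn't measure this.

No check failed. The one small disagreement is that the 86–88 mm estimate is slightly above the stated 85 mm, which is about what the roughly 2 mm camera calibration allows.

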